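Open the specimen case onto its stop and pack the pot

TASK

Open the clear lid of the specimen case by its bar handle and lay it back gently on the rubber-tipped stop screw behind the case; keep hold of it and press it lightly home, with about 8 N on the rubber tip for half a second, never hard, then let it rest there. With the lid resting open on the stop, stand the white pot from the table upright in the empty middle well of the case, fully down, and leave the roll of tape where it is.

Things in the scene. Friction and masses are not known exactly. Their poses are not given: they have to be found in the camera images.
- case: Grey open-topped case, fixed, 125 (x, depth) x 220 (y) x 75 mm high, walls 5 mm, under a clear hinged lid. Origin: centre of underside; z up, front (-x) roughly to the robot. A blue insert (upper face 32 mm above the underside) has 3 round wells in a row along y; the outer two, 70 mm either side of the middle one, hold fixed white pots, 36 mm in diameter, tops 48 mm above the underside
- well (a point): Centre of the floor of the empty middle well, 5 mm above the underside of the case and 12 mm in front (-x) of its middle. The well is 44 mm in diameter and 27 mm deep
- lid (a joint): Hinge angle of the clear lid (125 x 220 x 6 mm, 0.3 to 0.5 kg), rad: 0 shut, grows as it opens up and back about the case's rear rim; pi/2 upright. It turns freely: short of upright it falls shut, past upright it falls back to the stop screw. The angle where it meets the stop differs from run to run, anywhere from 1.71 to 2.0, and is not given: feel for it
- case_hinge (a point): Middle of the lid's hinge line (which runs along the case's y), at the rear rim of the case: 62.5 mm behind its middle, 75 mm above its underside
- handle (a point): Centre of the lid's bar handle: round steel bar, 10 mm in diameter, 110 mm long, parallel to the hinge, 40 mm beyond the lid's free edge on an 8 mm rod at each end (35 mm gap between bar and lid). 165 mm from the hinge line along the lid, 8 mm to its outer side (above the hinge when shut). It can turn in the grip. A push of 1 N back on the bar puts about 1.9 N on the stop
- bracket: Aluminium bracket fixed behind the case. Origin: foot of the case's rear wall, middle. Post 85 mm behind the hinge line, 167 mm high; on it a stop screw points forward to the case, 155 mm above the table, ending in a rubber tip, 16 mm in diameter, that gives about 1 mm per 6 N. How far it reaches forward (a range of 25 mm) is not given. The lid's weight alone puts 0.5 to 2.5 N on the tip
- pot: Loose white pot with its white cap on, 38 mm in diameter, 58 mm high, about 40 g, standing on the table to the left or right of the case; origin at the centre of its underside, z up
- pot_center (a point): Centre of the loose white pot, 29 mm above its underside
- tape_roll: Roll of paper tape, 62 mm in diameter and 48 mm high, standing on the other side of the case; to be left alone

How it is judged:
On the way, in this order (a step that is already met when the one before it is completed fails the run):
1. the lid is held pressed home on the stop screw, harder than its weight alone (contact force between lid and bracket above 4 N and velocity of joint lid between -0.05 and 0.05 rad/s), for 0.2 s.
2. the pot stands in the middle well (distance between pot and well below 0.007 m and angle between pot's own z axis and vertical below 0.12 rad), for 0.2 s.
At the end, for the whole second after the job is handed in: The lid rests by its own weight against the stop screw (more than 0.15 N), at rest; the pot stands upright (within 0.12 rad) on the floor of the middle well, its underside within 7 mm of the floor's centre, at rest (all of step 2 and contact force between lid and bracket above 0.15 N and linear speed of pot below 0.03 m/s and velocity of joint lid between -0.05 and 0.05 rad/s); the robot touches nothing.
It fails at once if the lid is forced or dropped onto its stop (more than 18 N on the stop screw) (contact force between lid and bracket above 18 N).
It fails at once if the lid strikes the stop, let fall or swung (meets it at over 0.6 rad/s) (contact force between lid and bracket above 0.3 N and velocity of joint lid above 0.6 rad/s).
It fails at once if the lid is let fall towards shut (over 2 rad/s) (velocity of joint lid below -2 rad/s).
It fails at once if the pot is knocked over (angle between pot's own z axis and vertical above 0.7 rad).
It fails at once if the roll of tape is moved more than 2 cm (distance of tape_roll from where it was at the start of the episode above 0.02 m).
It also fails if it takes over 72 s, if anything falls off the work surface, if the arm or the gripper's body presses on something with over 40 N, if the wrist force passes 120 N, or if a joint passes its speed limit or range.

ROBOT

A 6-joint arm with a two-finger parallel gripper is mounted at the origin on a cart in front of the work surface, level with it; the furniture and walls round the work are solid. World frame = base frame: x ahead of the robot, y to its left, z up, the work surface at z = 0. Lengths are in m, angles in rad, forces in N, time in s.
With the tool pointing down it reaches from about 0.35 to 0.775 m from the base axis. Payload 5.5 kg.
Tool frame: the origin (TCP) lies at the very end of the fingers, on their centre line; the grasp point (between the pads) lies 19 mm behind it; z points along the fingers, y is the line along which they close (so a half turn about z gives the same grasp; the last joint's range is limited). The gripper opens to 85 mm and grips with 20 to 120 N. Pads are 22 mm wide; open, the fingers measure 114 mm over their backs; the gripper's body (76 mm by 85 mm) begins 54 mm behind the grasp point. The pads swing forward as they close: fully open they stand 13 mm farther back than shut.
Start: joints at [1.144, 0.313, 0.046, 1.304, 0, 1.431], TCP at [0.163, 0.552, 0.202] pointing down, gripper open.
Joint ranges: [-2.76, 2.76], [-0.86, 1.69], [-1.03, 1.26], [-2.2, 2.34], [-1.47, 1.5], [-3.14, 3.14]. Speed limits (rad/s): [2.57, 2.57, 3.14, 3.14, 3.14, 3.14].

INTERFACE

Orientations are given as a 3x3 rotation matrix whose columns are the frame's x, y, z axes.
In Python, from bench import read_state, cams, hand_in gives the robot as it stands.
- The arm moves only by the tool step_arm, never from a script. Its argument "motion" is a list of rows, each an object with "slide": the shift along the tool's x, y, z scaled (see below), a list of three; "delta_rot": the turn, a rotation vector about the tool's x, y, z scaled (see below), a list of three. In form: [{"slide": [x, y, z], "delta_rot": [rx, ry, rz]}, ...]. A call has 1 to 8 rows; each row shifts and turns the commanded pose from where the row before left it, along the tool's axes as they then stand; what a row does not reach is not made up. The controller multiplies each number of a shift by 0.03 m and each number of a turn by 4 degrees. A row lasts 1/12 s, in which the tool goes at most 41.7 mm and 7.16 degrees, less where a joint would pass 70% of its speed; a pose out of reach is approached as far as the arm can. A call with a number of a shift or a turn outside -1 to 1 is refused whole. A call with a gripper value outside its range is refused whole. "jaw" is the opening, from 0 (shut) to 1 (fully open), set as the call begins (left out, the last holds). The fingers move at their own pace and stop on an object; "newtons" is the grip in N (left out, the last holds). Time passes only in rows, so rows that do not move let the fingers close. It gives the time, the measured TCP pose, the force, the opening and the grip force at its end, in the units of the state.
- read_state(): the state, without advancing time (a new reading comes with each control period).
- cams.camera(name): name is "side" or "top" or "wrist"; returns a dict with "pixels" (400x640x3 uint8, blue, green, red), "fov_y" (degrees; the focal length in pixels is half the picture's height over the tangent of half this angle, whatever the lens; pixels are square), "cx", "cy" (the principal point, pixels), "xyz" and "orientation" of the camera in the world. Camera axes: x right, y up, looking along -z (the intrinsics and any distortion apply to the point x, -y, -z); pixel columns grow to the right and rows downward; lengths in m; the calibration is good to about 2 mm. A picture is of the moment at which its call begins. There is no depth.
- hand_in(): hands the job in; it is judged then, once.
The state is a dict: "time_s": time; "joints": joint angles; "qd": joint speeds; "tau": joint torques, N m; "ee_pos": TCP position; "tool_rot": TCP orientation; "contact_force": force on the tool from outside, world axes, zero at the start; "moment": the same for the moment, N m; "width": finger opening in m; "gripper_force": force on a finger pad.
Only numpy, scipy, OpenCV 4.12 (cv2) and the standard library are available. Lean on these libraries where they do the work, as an engineer would, in place of code of your own. Each camera call takes 0.05 s, during which the arm holds its last target. There are 200 camera calls.

## Working session

There is one attempt and no reset: what is moved stays moved. The work goes in short steps, Python scripts to look and compute and a tool call to move; the robot and the scene stay as the last step left them, time stands still between calls to the robot, and variables do not carry over. Pictures are saved under pics/ and viewed, at most 10 in all, crops included, and the job is handed in when it is done.

Besides the shell and the picture viewer there is one more tool, called by a JSON object that holds its "fn" and its "kwargs". step_arm: Moves the arm, as the interface text tells. Its arguments: {"type":"object","properties":{"motion":{"type":"array"},"jaw":{"type":"number"},"newtons":{"type":"number"}},"required":["motion"]}

```bash
ls; mkdir -p pics
python3 - <<'E'
from bench import read_state, cams
import cv2
s=read_state(); print({k:s[k] for k in('time_s','ee_pos','tool_rot','contact_force','width')})
for n in("side","top"):
    c=cams.camera(n); cv2.imwrite(f"pics/{n}0.png",c["pixels"]); print(n,{k:v for k,v in c.items() if k!='pixels'})
E
```

```text
pics
{'time_s': 0.0, 'ee_pos': array([0.16243655, 0.55098621, 0.20121566]), 'tool_rot': array([[-9.59150556e-01,  2.82895130e-01, -7.45993710e-04],
       [ 2.82896005e-01,  9.59149159e-01, -1.65529588e-03],
       [ 2.47244098e-04, -1.79871660e-03, -9.99998352e-01]]), 'contact_force': array([-0.16153711,  0.52132924, -0.07184116]), 'width': 0.08522240049336056}
side {'fov_y': 50.66255030039247, 'cx': 315.62300389293955, 'cy': 195.10314781054626, 'xyz': array([ 0.5539253 , -1.10310043,  0.56805755]), 'orientation': array([[ 0.99965497,  0.01102387,  0.02384159],
       [ 0.01736295,  0.40375772, -0.91470117],
       [-0.01970978,  0.91479953,  0.403427  ]])}
top {'fov_y': 45.640235499045, 'cx': 317.66265338033367, 'cy': 200.17385343440506, 'xyz': array([ 0.4684152 , -0.02101049,  1.21527904]), 'orientation': array([[ 3.82792126e-03,  9.99024111e-01, -4.40019549e-02],
       [-9.99992617e-01,  3.80948309e-03, -5.02876479e-04],
       [-3.34761024e-04,  4.40035550e-02,  9.99031318e-01]])}
```

View pics/top0.png

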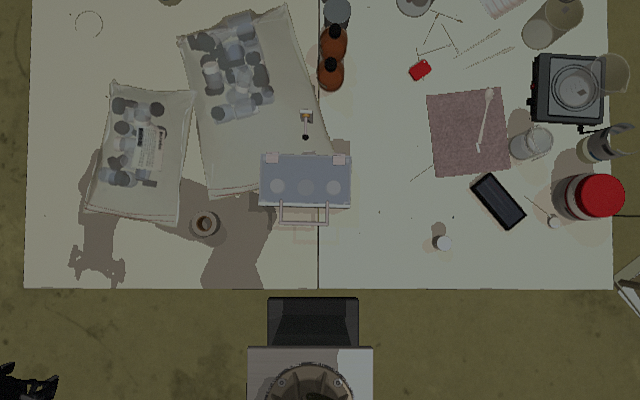

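View pics/side0.png

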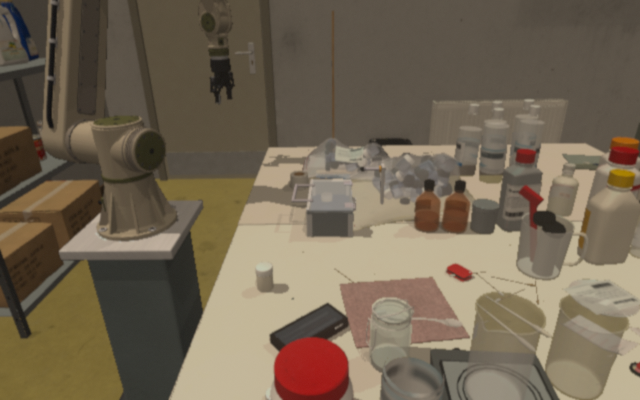

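The top view shows the case at about (305,180) with its handle bar at (303,223). The bracket is at (306,118), the pot at (443,243) and the tape at (205,224). I'll enlarge the area for pixel readings.

Run:
```python
import cv2
t=cv2.imread("pics/top0.png")
cv2.imwrite("pics/c1.png",cv2.resize(t[95:260,250:460],None,fx=3.6,fy=3.6,interpolation=cv2.INTER_CUBIC))
```

```text
(no output)
```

View pics/c1.png

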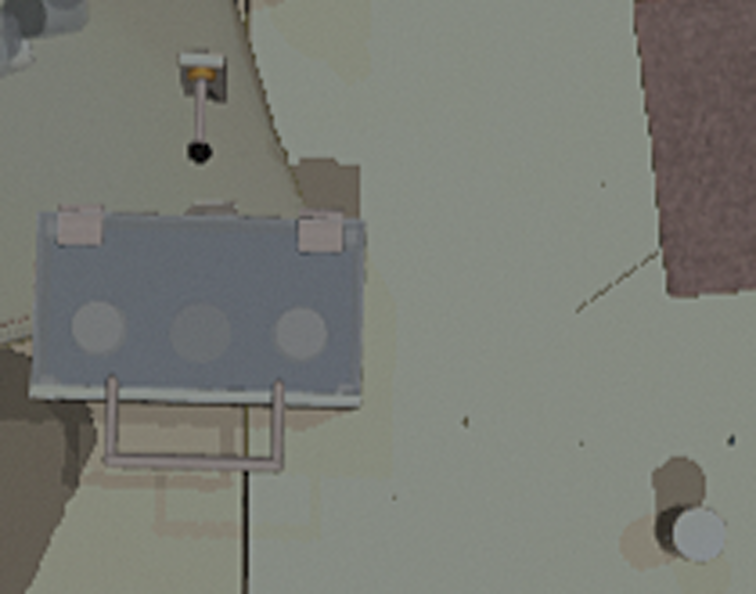

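The crop shows the bar ends at (108,461) and (282,465), the fixed pots at (98,327) and (301,333), the loose pot's cap at (699,534), and the rubber tip at (199,152).

```bash
cat > h.py <<'E'
import numpy as np
from bench import read_state, cams
def ray(c,u,v):
    f=200/np.tan(np.radians(c['fov_y'])/2); R=np.array(c['orientation'])
    return np.array(c['xyz']), R@np.array([(u-c['cx'])/f,-(v-c['cy'])/f,-1])
def at(c,u,v,z):
    o,d=ray(c,u,v); return o+d*(z-o[2])/d[2]
def proj(c,P):
    f=200/np.tan(np.radians(c['fov_y'])/2); p=np.array(c['orientation']).T@(np.array(P)-c['xyz'])
    return c['cx']-f*p[0]/p[2], c['cy']+f*p[1]/p[2]
E
python3 - <<'E'
from h import *
c=cams.camera("top")
g=lambda u,v,z:at(c,250+u/3.6-.36,95+v/3.6-.36,z)
for n,u,v,z in [("barL",108,461,.083),("barR",282,465,.083),("potL",98,327,.048),("potR",301,333,.048),("well",200,333,.032),("tip",199,152,.155),("post",203,62,.167),("pot",699,534,.058),("hL",42,212,.078),("hR",362,224,.078),("baseR",360,408,0.0)]:
    print(n,g(u,v,z).round(4))
E
```

```text
barL [0.4643 0.0698 0.083 ]
barR [ 0.4621 -0.0452  0.083 ]
potL [0.5557 0.0801 0.048 ]
potR [ 0.5521 -0.0587  0.048 ]
well [0.553  0.0108 0.032 ]
tip [0.6573 0.0087 0.155 ]
post [0.7112 0.0062 0.167 ]
pot [ 0.4166 -0.327   0.058 ]
hL [0.6303 0.1156 0.078 ]
hR [ 0.6231 -0.0983  0.078 ]
baseR [ 0.5023 -0.1023  0.    ]
```

```bash
cat >> h.py <<'E'
from scipy.spatial.transform import Rotation as Ro
import json
def plan(p,R,targets,n=None,step=.028,turn=3.9):
    """rows from (p,R) through targets [(pos,Rot)]"""
    p=np.array(p,float);R=np.array(R,float);rows=[]
    for q,S in targets:
        q=np.array(q,float); w=(Ro.from_matrix(R).inv()*Ro.from_matrix(S)).as_rotvec(degrees=True)
        k=n or int(np.ceil(max(np.linalg.norm(q-p)/step,np.linalg.norm(w)/turn,1)))
        d=(q-p)/k
        for i in range(k):
            sl=(R.T@d/.03).round(2); ro=(w/k/4).round(2)
            rows.append({"slide":sl.tolist(),"delta_rot":ro.tolist()})
            p=p+R@sl*.03; R=R@Ro.from_rotvec(ro*4,degrees=True).as_matrix(); d=(q-p)/max(k-i-1,1)
    for i in range(0,len(rows),8): print(json.dumps(rows[i:i+8]))
def down(a):  # tool down, y axis at azimuth a (rad)
    y=np.array([np.cos(a),np.sin(a),0]); z=np.array([0,0,-1.]); return np.c_[np.cross(y,z),y,z]
E
python3 - <<'E'
from h import *
s=read_state(); plan([.163,.552,.202],s['tool_rot'],[([.463,.0125,.17],down(-.027))])
E
```

```text
[{"slide": [-0.64, -0.63, 0.05], "delta_rot": [-0.0, 0.0, 0.82]}, {"slide": [-0.67, -0.59, 0.05], "delta_rot": [-0.0, 0.0, 0.82]}, {"slide": [-0.71, -0.55, 0.05], "delta_rot": [-0.0, 0.0, 0.82]}, {"slide": [-0.74, -0.51, 0.05], "delta_rot": [-0.0, 0.0, 0.82]}, {"slide": [-0.76, -0.47, 0.05], "delta_rot": [-0.0, 0.0, 0.82]}, {"slide": [-0.79, -0.42, 0.05], "delta_rot": [-0.0, 0.0, 0.82]}, {"slide": [-0.81, -0.37, 0.05], "delta_rot": [-0.0, 0.0, 0.82]}, {"slide": [-0.83, -0.33, 0.05], "delta_rot": [-0.0, 0.0, 0.82]}]
[{"slide": [-0.85, -0.28, 0.05], "delta_rot": [-0.0, 0.0, 0.82]}, {"slide": [-0.86, -0.23, 0.05], "delta_rot": [-0.0, 0.0, 0.82]}, {"slide": [-0.88, -0.18, 0.04], "delta_rot": [-0.0, 0.0, 0.82]}, {"slide": [-0.88, -0.13, 0.05], "delta_rot": [-0.0, 0.0, 0.82]}, {"slide": [-0.89, -0.08, 0.04], "delta_rot": [-0.0, 0.0, 0.82]}, {"slide": [-0.89, -0.03, 0.05], "delta_rot": [-0.0, 0.0, 0.82]}, {"slide": [-0.9, 0.02, 0.04], "delta_rot": [-0.0, 0.0, 0.82]}, {"slide": [-0.89, 0.07, 0.05], "delta_rot": [-0.0, 0.0, 0.82]}]
[{"slide": [-0.89, 0.13, 0.04], "delta_rot": [-0.0, 0.0, 0.82]}, {"slide": [-0.88, 0.18, 0.05], "delta_rot": [-0.0, 0.0, 0.82]}, {"slide": [-0.87, 0.22, 0.04], "delta_rot": [-0.0, 0.0, 0.82]}, {"slide": [-0.85, 0.27, 0.05], "delta_rot": [-0.0, 0.0, 0.82]}, {"slide": [-0.83, 0.32, 0.04], "delta_rot": [-0.0, 0.0, 0.82]}, {"slide": [-0.81, 0.37, 0.05], "delta_rot": [-0.0, 0.0, 0.82]}, {"slide": [-0.79, 0.42, 0.04], "delta_rot": [-0.0, 0.0, 0.82]}]
```

{"fn": "step_arm", "kwargs": {"motion": [{"slide":[-0.64,-0.63,0.05],"delta_rot":[0,0,0.82]},{"slide":[-0.67,-0.59,0.05],"delta_rot":[0,0,0.82]},{"slide":[-0.71,-0.55,0.05],"delta_rot":[0,0,0.82]},{"slide":[-0.74,-0.51,0.05],"delta_rot":[0,0,0.82]},{"slide":[-0.76,-0.47,0.05],"delta_rot":[0,0,0.82]},{"slide":[-0.79,-0.42,0.05],"delta_rot":[0,0,0.82]},{"slide":[-0.81,-0.37,0.05],"delta_rot":[0,0,0.82]},{"slide":[-0.83,-0.33,0.05],"delta_rot":[0,0,0.82]}], "jaw": 0.38}}

```text
time_s: 0.82
ee_pos: [0.2672, 0.3625, 0.1898]
tool_rot: [[-0.734, 0.68, -0.0], [0.68, 0.734, -0.0], [0.0, -0.0, -1.0]]
contact_force: [0.1, -0.2, -0.3]
width: 0.0322
gripper_force: 0.0
```

{"fn": "step_arm", "kwargs": {"motion": [{"slide":[-0.85,-0.28,0.05],"delta_rot":[0,0,0.82]},{"slide":[-0.86,-0.23,0.05],"delta_rot":[0,0,0.82]},{"slide":[-0.88,-0.18,0.04],"delta_rot":[0,0,0.82]},{"slide":[-0.88,-0.13,0.05],"delta_rot":[0,0,0.82]},{"slide":[-0.89,-0.08,0.04],"delta_rot":[0,0,0.82]},{"slide":[-0.89,-0.03,0.05],"delta_rot":[0,0,0.82]},{"slide":[-0.9,0.02,0.04],"delta_rot":[0,0,0.82]},{"slide":[-0.89,0.07,0.05],"delta_rot":[0,0,0.82]}]}}

```text
time_s: 1.48
ee_pos: [0.3714, 0.175, 0.1789]
tool_rot: [[-0.357, 0.934, -0.0], [0.934, 0.357, 0.0], [0.0, -0.0, -1.0]]
contact_force: [0.3, 0.4, 0.2]
width: 0.0323
gripper_force: 0.0
```

{"fn": "step_arm", "kwargs": {"motion": [{"slide":[-0.89,0.13,0.04],"delta_rot":[0,0,0.82]},{"slide":[-0.88,0.18,0.05],"delta_rot":[0,0,0.82]},{"slide":[-0.87,0.22,0.04],"delta_rot":[0,0,0.82]},{"slide":[-0.85,0.27,0.05],"delta_rot":[0,0,0.82]},{"slide":[-0.83,0.32,0.04],"delta_rot":[0,0,0.82]},{"slide":[-0.81,0.37,0.05],"delta_rot":[0,0,0.82]},{"slide":[-0.79,0.42,0.04],"delta_rot":[0,0,0.82]},{"slide":[0,0,0],"delta_rot":[0,0,0]}]}}

```text
time_s: 2.15
ee_pos: [0.465, 0.0087, 0.1692]
tool_rot: [[0.039, 0.999, 0.001], [0.999, -0.039, -0.001], [-0.001, 0.001, -1.0]]
contact_force: [0.2, 0.5, -0.0]
width: 0.0323
gripper_force: 0.0
```

{"fn": "step_arm", "kwargs": {"motion": [{"slide":[0.1,-0.06,0.3],"delta_rot":[0,0,-0.17]},{"slide":[0,0,0.5],"delta_rot":[0,0,0]},{"slide":[0,0,0.6],"delta_rot":[0,0,0]},{"slide":[0,0,0.6],"delta_rot":[0,0,0]},{"slide":[0,0,0.6],"delta_rot":[0,0,0]},{"slide":[0,0,0.5],"delta_rot":[0,0,0]},{"slide":[0,0,0.33],"delta_rot":[0,0,0]},{"slide":[0,0,0],"delta_rot":[0,0,0]}]}}

```text
time_s: 2.82
ee_pos: [0.4582, 0.0166, 0.0644]
tool_rot: [[0.019, 1.0, -0.005], [1.0, -0.019, 0.001], [0.001, -0.005, -1.0]]
contact_force: [0.2, -0.6, -0.2]
width: 0.032
gripper_force: 0.0
```

Run:
```python
from h import *
import cv2
s=read_state();print(s['ee_pos'],s['contact_force'])
a=cams.camera("side")["pixels"][160:260,270:400]
w=cams.camera("wrist")["pixels"]
a=cv2.resize(a,(520,400),interpolation=cv2.INTER_CUBIC);w=cv2.resize(w,(280,175))
o=np.zeros((400,800,3),np.uint8);o[:,:520]=a;o[:175,520:]=w
cv2.imwrite("pics/g1.png",o)
```

```text
[0.45819248 0.01657342 0.06443433] [ 0.20086444 -0.60109274 -0.23562708]
```

View pics/g1.png

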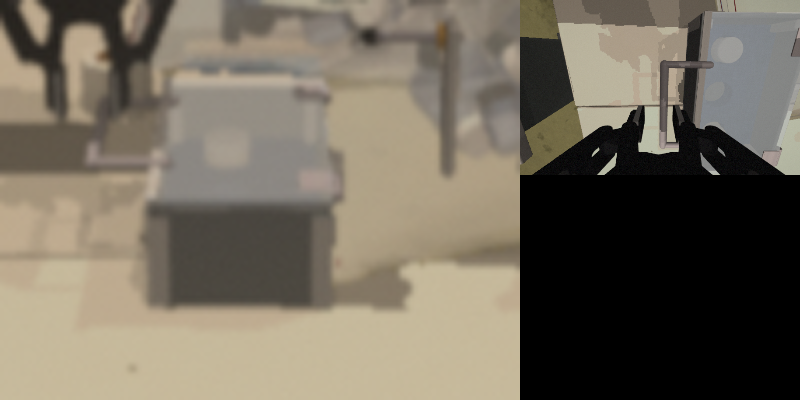

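The wrist inset at the right shows the bar between the two fingers, with the lid edge clear. The tool sits about 4 mm forward of the bar, so I'll nudge it back and close.

{"fn": "step_arm", "kwargs": {"motion": [{"slide":[-0.1,0.16,0],"delta_rot":[0,0,0.1]},{"slide":[0,0,0],"delta_rot":[0,0,0]},{"slide":[0,0,0],"delta_rot":[0,0,0]},{"slide":[0,0,0],"delta_rot":[0,0,0]}]}}

```text
time_s: 3.25
ee_pos: [0.4663, 0.012, 0.0674]
tool_rot: [[0.028, 1.0, 0.001], [1.0, -0.028, -0.0], [-0.0, 0.001, -1.0]]
contact_force: [0.5, -0.3, -0.1]
width: 0.0325
gripper_force: 0.0
```

{"fn": "step_arm", "kwargs": {"motion": [{"slide":[0,0,0],"delta_rot":[0,0,0]},{"slide":[0,0,0],"delta_rot":[0,0,0]},{"slide":[0,0,0],"delta_rot":[0,0,0]},{"slide":[0,0,0],"delta_rot":[0,0,0]},{"slide":[0,0,0],"delta_rot":[0,0,0]},{"slide":[0,0,0],"delta_rot":[0,0,0]}], "jaw": 0, "newtons": 40}}

```text
time_s: 3.75
ee_pos: [0.4656, 0.0122, 0.0668]
tool_rot: [[0.028, 1.0, -0.0], [1.0, -0.028, 0.0], [0.0, -0.0, -1.0]]
contact_force: [-0.7, -0.8, -0.9]
width: 0.0001
gripper_force: 0.0
```

Run:
```python
from h import *
import cv2
s=read_state();c=cams.camera("side")
for n,P in [("barL",[.4643,.0698,.083]),("barR",[.4621,-.0452,.083]),("tcp",s['ee_pos']),("caseFR",[.50,-.1023,0])]: print(n,np.round(proj(c,P),1))
a=cv2.resize(c["pixels"][150:250,270:360],(540,600),interpolation=cv2.INTER_CUBIC)
w=cams.camera("wrist")["pixels"][100:400,220:480]
o=np.zeros((600,800,3),np.uint8);o[:,:540]=a;o[:300,540:]=w
cv2.imwrite("pics/g2.png",o)
```

```text
barL [295.8 185.5]
barR [292.5 201.5]
tcp [295.3 198.3]
caseFR [306.3 237.9]
```

View pics/g2.png

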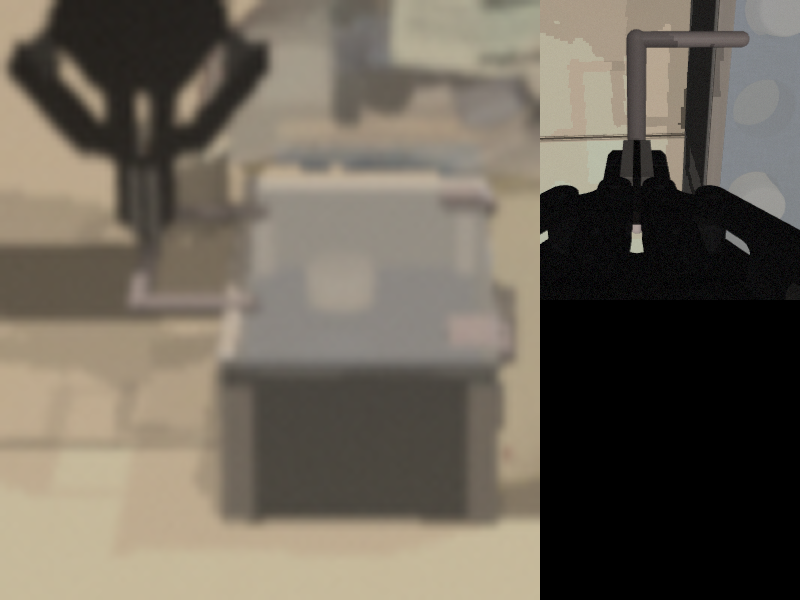

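Run:
```python
from h import *
import cv2
s=read_state();c=cams.camera("side")
for P in ([.1624,.551,.2012],[.1624,.551,.2142],[.4656,.0122,.067],[.4656,.0122,.097],[.4656,.001,.09]): print(np.round(proj(c,P),1))
print(s['joints'],s['ee_pos'],s['width'])
a=cv2.imread("pics/side0.png")
o=np.hstack([cv2.resize(a[60:120,190:250],(400,400),interpolation=cv2.INTER_CUBIC),cv2.resize(c["pixels"][160:220,265:325],(400,400),interpolation=cv2.INTER_CUBIC)])
cv2.imwrite("pics/g3.png",o)
```

```text
[225.7 112.2]
[225.4 108.9]
[295.2 198.2]
[294.8 188.7]
[294.7 192.5]
[-1.46496896e-01  1.94467599e-01 -4.60240544e-01  9.16123990e-01
  9.59592661e-05  1.45203752e+00] [0.46562998 0.01219259 0.06677407] -2.06363367469934e-05
```

View pics/g3.png

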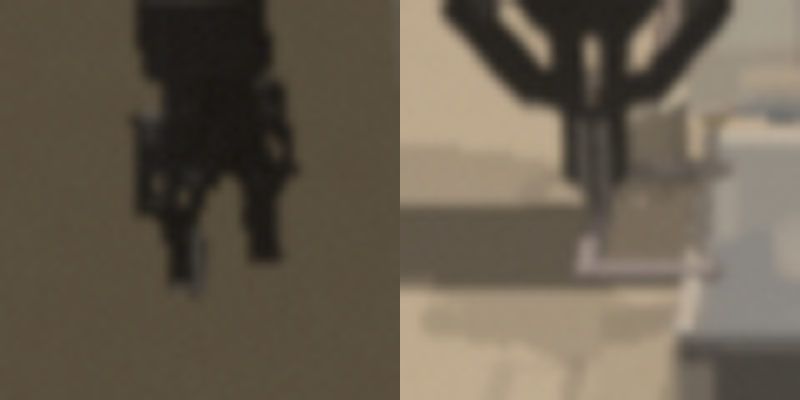

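The closed fingertips sit just above the bar, at about (597,205) in the crop, while the bar's near end is at (590,265). The real tips are about 20 mm higher than the reported TCP suggests. I'll reopen, lower and close again.

{"fn": "step_arm", "kwargs": {"motion": [{"slide":[0,-0.05,0],"delta_rot":[0,0,0]},{"slide":[0,0,0],"delta_rot":[0,0,0]},{"slide":[0,0,0],"delta_rot":[0,0,0]},{"slide":[0,0,0],"delta_rot":[0,0,0]},{"slide":[0,0,0.35],"delta_rot":[0,0,0]},{"slide":[0,0,0.35],"delta_rot":[0,0,0]},{"slide":[0,0,0],"delta_rot":[0,0,0]},{"slide":[0,0,0],"delta_rot":[0,0,0]}], "jaw": 0.38}}

```text
time_s: 4.57
ee_pos: [0.4635, 0.0123, 0.0455]
tool_rot: [[0.028, 1.0, -0.001], [1.0, -0.028, 0.0], [0.0, -0.001, -1.0]]
contact_force: [0.3, 0.3, -0.5]
width: 0.0325
gripper_force: 0.0
```

{"fn": "step_arm", "kwargs": {"motion": [{"slide":[0,0,0],"delta_rot":[0,0,0]},{"slide":[0,0,0],"delta_rot":[0,0,0]},{"slide":[0,0,0],"delta_rot":[0,0,0]},{"slide":[0,0,0],"delta_rot":[0,0,0]},{"slide":[0,0,0],"delta_rot":[0,0,0]},{"slide":[0,0,0],"delta_rot":[0,0,0]}], "jaw": 0, "newtons": 40}}

```text
time_s: 5.07
ee_pos: [0.4655, 0.0121, 0.0465]
tool_rot: [[0.028, 1.0, 0.003], [1.0, -0.028, -0.0], [0.0, 0.003, -1.0]]
contact_force: [4.5, 0.6, 1.1]
width: 0.0081
gripper_force: 39.1
```

{"fn": "step_arm", "kwargs": {"motion": [{"slide":[0,0,0],"delta_rot":[0,0,0]},{"slide":[0,0,0],"delta_rot":[0,0,0]},{"slide":[0,0,0],"delta_rot":[0,0,0]},{"slide":[0,0,0.2],"delta_rot":[0,0,0]},{"slide":[0,0,0.2],"delta_rot":[0,0,0]},{"slide":[0,0,0],"delta_rot":[0,0,0]},{"slide":[0,0,0],"delta_rot":[0,0,0]}], "jaw": 0.3}}

```text
time_s: 5.65
ee_pos: [0.4632, 0.0124, 0.033]
tool_rot: [[0.028, 1.0, -0.002], [1.0, -0.028, 0.0], [0.0, -0.002, -1.0]]
contact_force: [0.6, -0.1, 0.6]
width: 0.0255
gripper_force: 0.0
```

{"fn": "step_arm", "kwargs": {"motion": [{"slide":[0,0.05,0],"delta_rot":[0,0,0]},{"slide":[0,0,0],"delta_rot":[0,0,0]},{"slide":[0,0,0],"delta_rot":[0,0,0]},{"slide":[0,0,0],"delta_rot":[0,0,0]},{"slide":[0,0,0],"delta_rot":[0,0,0]},{"slide":[0,0,0],"delta_rot":[0,0,0]}], "jaw": 0, "newtons": 40}}

```text
time_s: 6.15
ee_pos: [0.4655, 0.0122, 0.0337]
tool_rot: [[0.028, 1.0, -0.0], [1.0, -0.028, 0.0], [0.0, -0.0, -1.0]]
contact_force: [-0.5, -1.1, -0.6]
width: 0.0086
gripper_force: 38.9
```

Run:
```python
import numpy as np,json
th=np.r_[np.arange(0,1.4401,.06),np.arange(1.46,1.681,.02)]
P=np.c_[165*(1-np.cos(th))+8*np.sin(th),165*np.sin(th)+8*(np.cos(th)-1)]/30
d=[];a=P[0]*0
for p in P[1:]:
    e=(p-a).round(2);a=a+e;d.append({"slide":[0,e[0],-e[1]],"delta_rot":[0,0,0]})
for i in range(0,len(d),8):print(json.dumps(d[i:i+8]))
print(a*30,th[8::8])
```

```text
[{"slide": [0, 0.03, -0.33], "delta_rot": [0, 0, 0]}, {"slide": [0, 0.04, -0.33], "delta_rot": [0, 0, 0]}, {"slide": [0, 0.07, -0.32], "delta_rot": [0, 0, 0]}, {"slide": [0, 0.08, -0.32], "delta_rot": [0, 0, 0]}, {"slide": [0, 0.1, -0.31], "delta_rot": [0, 0, 0]}, {"slide": [0, 0.13, -0.31], "delta_rot": [0, 0, 0]}, {"slide": [0, 0.14, -0.3], "delta_rot": [0, 0, 0]}, {"slide": [0, 0.15, -0.29], "delta_rot": [0, 0, 0]}]
[{"slide": [0, 0.18, -0.28], "delta_rot": [0, 0, 0]}, {"slide": [0, 0.19, -0.27], "delta_rot": [0, 0, 0]}, {"slide": [0, 0.21, -0.26], "delta_rot": [0, 0, 0]}, {"slide": [0, 0.22, -0.24], "delta_rot": [0, 0, 0]}, {"slide": [0, 0.24, -0.23], "delta_rot": [0, 0, 0]}, {"slide": [0, 0.25, -0.22], "delta_rot": [0, 0, 0]}, {"slide": [0, 0.26, -0.2], "delta_rot": [0, 0, 0]}, {"slide": [0, 0.27, -0.18], "delta_rot": [0, 0, 0]}]
[{"slide": [0, 0.29, -0.17], "delta_rot": [0, 0, 0]}, {"slide": [0, 0.29, -0.15], "delta_rot": [0, 0, 0]}, {"slide": [0, 0.31, -0.13], "delta_rot": [0, 0, 0]}, {"slide": [0, 0.31, -0.12], "delta_rot": [0, 0, 0]}, {"slide": [0, 0.31, -0.09], "delta_rot": [0, 0, 0]}, {"slide": [0, 0.32, -0.08], "delta_rot": [0, 0, 0]}, {"slide": [0, 0.33, -0.05], "delta_rot": [0, 0, 0]}, {"slide": [0, 0.33, -0.04], "delta_rot": [0, 0, 0]}]
[{"slide": [0, 0.11, -0.01], "delta_rot": [0, 0, 0]}, {"slide": [0, 0.11, -0.0], "delta_rot": [0, 0, 0]}, {"slide": [0, 0.11, -0.01], "delta_rot": [0, 0, 0]}, {"slide": [0, 0.11, 0.0], "delta_rot": [0, 0, 0]}, {"slide": [0, 0.11, 0.0], "delta_rot": [0, 0, 0]}, {"slide": [0, 0.11, 0.0], "delta_rot": [0, 0, 0]}, {"slide": [0, 0.11, 0.01], "delta_rot": [0, 0, 0]}, {"slide": [0, 0.11, 0.01], "delta_rot": [0, 0, 0]}]
[{"slide": [0, 0.11, 0.01], "delta_rot": [0, 0, 0]}, {"slide": [0, 0.11, 0.01], "delta_rot": [0, 0, 0]}, {"slide": [0, 0.11, 0.01], "delta_rot": [0, 0, 0]}, {"slide": [0, 0.1, 0.02], "delta_rot": [0, 0, 0]}]
[190.8 155.1] [0.48 0.96 1.44 1.6 ]
```

{"fn": "step_arm", "kwargs": {"motion": [{"slide":[0,0.03,-0.33],"delta_rot":[0,0,0]},{"slide":[0,0.04,-0.33],"delta_rot":[0,0,0]},{"slide":[0,0.07,-0.32],"delta_rot":[0,0,0]},{"slide":[0,0.08,-0.32],"delta_rot":[0,0,0]},{"slide":[0,0.1,-0.31],"delta_rot":[0,0,0]},{"slide":[0,0.13,-0.31],"delta_rot":[0,0,0]},{"slide":[0,0.14,-0.3],"delta_rot":[0,0,0]},{"slide":[0,0.15,-0.29],"delta_rot":[0,0,0]}]}}

```text
time_s: 6.82
ee_pos: [0.4869, 0.0116, 0.1095]
tool_rot: [[0.028, 1.0, -0.002], [1.0, -0.028, 0.0], [0.0, -0.002, -1.0]]
contact_force: [-5.7, -0.4, 0.8]
width: 0.0086
gripper_force: 39.0
```

{"fn": "step_arm", "kwargs": {"motion": [{"slide":[0,0.18,-0.28],"delta_rot":[0,0,0]},{"slide":[0,0.19,-0.27],"delta_rot":[0,0,0]},{"slide":[0,0.21,-0.26],"delta_rot":[0,0,0]},{"slide":[0,0.22,-0.24],"delta_rot":[0,0,0]},{"slide":[0,0.24,-0.23],"delta_rot":[0,0,0]},{"slide":[0,0.25,-0.22],"delta_rot":[0,0,0]},{"slide":[0,0.26,-0.2],"delta_rot":[0,0,0]},{"slide":[0,0.27,-0.18],"delta_rot":[0,0,0]}]}}

```text
time_s: 7.48
ee_pos: [0.541, 0.0103, 0.1677]
tool_rot: [[0.028, 1.0, -0.002], [1.0, -0.028, 0.0], [-0.0, -0.002, -1.0]]
contact_force: [-4.7, -0.3, 3.2]
width: 0.008
gripper_force: 39.6
```

{"fn": "step_arm", "kwargs": {"motion": [{"slide":[0,0.29,-0.17],"delta_rot":[0,0,0]},{"slide":[0,0.29,-0.15],"delta_rot":[0,0,0]},{"slide":[0,0.31,-0.13],"delta_rot":[0,0,0]},{"slide":[0,0.31,-0.12],"delta_rot":[0,0,0]},{"slide":[0,0.31,-0.09],"delta_rot":[0,0,0]},{"slide":[0,0.32,-0.08],"delta_rot":[0,0,0]},{"slide":[0,0.33,-0.05],"delta_rot":[0,0,0]},{"slide":[0,0.25,-0.04],"delta_rot":[0,0,0]}]}}

```text
time_s: 8.15
ee_pos: [0.6163, 0.0083, 0.1917]
tool_rot: [[0.028, 1.0, 0.002], [1.0, -0.028, 0.001], [0.001, 0.002, -1.0]]
contact_force: [-2.1, 0.9, -0.4]
width: 0.0084
gripper_force: 40.7
```

{"fn": "step_arm", "kwargs": {"motion": [{"slide":[0,0.11,-0.01],"delta_rot":[0,0,0]},{"slide":[0,0.11,0],"delta_rot":[0,0,0]},{"slide":[0,0.11,-0.01],"delta_rot":[0,0,0]},{"slide":[0,0.11,0],"delta_rot":[0,0,0]},{"slide":[0,0.11,0],"delta_rot":[0,0,0]},{"slide":[0,0,0],"delta_rot":[0,0,0]},{"slide":[0,0,0],"delta_rot":[0,0,0]}]}}

```text
time_s: 8.73
ee_pos: [0.6321, 0.0078, 0.1916]
tool_rot: [[0.028, 1.0, 0.002], [1.0, -0.028, 0.0], [0.001, 0.002, -1.0]]
contact_force: [-0.0, 2.4, 4.6]
width: 0.0084
gripper_force: 41.9
```

{"fn": "step_arm", "kwargs": {"motion": [{"slide":[0,0.11,-0.02],"delta_rot":[0,0,0]},{"slide":[0,0.12,-0.02],"delta_rot":[0,0,0]},{"slide":[0,0.12,0],"delta_rot":[0,0,0]},{"slide":[0,0.12,0.01],"delta_rot":[0,0,0]},{"slide":[0,0.12,0.01],"delta_rot":[0,0,0]},{"slide":[0,0.12,0.02],"delta_rot":[0,0,0]},{"slide":[0,0.1,0.02],"delta_rot":[0,0,0]},{"slide":[0,0.05,0.02],"delta_rot":[0,0,0]}]}}

```text
time_s: 9.4
ee_pos: [0.6579, 0.0071, 0.1899]
tool_rot: [[0.028, 1.0, 0.001], [1.0, -0.028, 0.001], [0.001, 0.001, -1.0]]
contact_force: [-0.1, 4.6, 2.3]
width: 0.0085
gripper_force: 41.3
```

{"fn": "step_arm", "kwargs": {"motion": [{"slide":[0,0,0],"delta_rot":[0,0,0]},{"slide":[0,0,0],"delta_rot":[0,0,0]}]}}

```text
time_s: 9.57
ee_pos: [0.6574, 0.0071, 0.19]
tool_rot: [[0.028, 1.0, 0.001], [1.0, -0.028, 0.0], [0.0, 0.001, -1.0]]
contact_force: [-0.8, 4.9, 1.6]
width: 0.0086
gripper_force: 41.1
```

{"fn": "step_arm", "kwargs": {"motion": [{"slide":[0.05,0.05,0.01],"delta_rot":[0,0,0]},{"slide":[0,0.05,0.01],"delta_rot":[0,0,0]},{"slide":[0,0.05,0.01],"delta_rot":[0,0,0]},{"slide":[0,0.05,0.01],"delta_rot":[0,0,0]}]}}

```text
time_s: 9.9
ee_pos: [0.6631, 0.007, 0.1887]
tool_rot: [[0.029, 1.0, 0.0], [1.0, -0.029, -0.002], [-0.002, 0.0, -1.0]]
contact_force: [0.1, -4.0, 2.9]
width: 0.0081
gripper_force: 41.6
```

{"fn": "step_arm", "kwargs": {"motion": [{"slide":[-0.02,0.04,0.01],"delta_rot":[0,0,0]},{"slide":[0,0.04,0.01],"delta_rot":[0,0,0]},{"slide":[0,0.04,0.01],"delta_rot":[0,0,0]},{"slide":[0,0.04,0.01],"delta_rot":[0,0,0]}]}}

```text
time_s: 10.23
ee_pos: [0.6681, 0.0069, 0.1876]
tool_rot: [[0.028, 1.0, 0.0], [1.0, -0.028, -0.001], [-0.001, 0.0, -1.0]]
contact_force: [-0.9, -2.8, 3.8]
width: 0.0087
gripper_force: 41.6
```

{"fn": "step_arm", "kwargs": {"motion": [{"slide":[-0.01,0.04,0],"delta_rot":[0,0,0]},{"slide":[0,0.04,0.01],"delta_rot":[0,0,0]},{"slide":[0,0.04,0.01],"delta_rot":[0,0,0]},{"slide":[0,0.03,0.01],"delta_rot":[0,0,0]}]}}

```text
time_s: 10.57
ee_pos: [0.6714, 0.0069, 0.1867]
tool_rot: [[0.028, 1.0, -0.002], [1.0, -0.028, -0.0], [-0.0, -0.002, -1.0]]
contact_force: [-6.4, -2.8, 7.5]
width: 0.0087
gripper_force: 41.9
```

{"fn": "step_arm", "kwargs": {"motion": [{"slide":[-0.01,-0.05,-0.03],"delta_rot":[0,0,0]},{"slide":[0,0,0],"delta_rot":[0,0,0]}]}}

```text
time_s: 10.73
ee_pos: [0.6699, 0.0069, 0.1871]
tool_rot: [[0.028, 1.0, -0.002], [1.0, -0.028, 0.0], [0.0, -0.002, -1.0]]
contact_force: [-5.3, -1.9, 2.2]
width: 0.0081
gripper_force: 41.5
```

{"fn": "step_arm", "kwargs": {"motion": [{"slide":[0,-0.03,-0.01],"delta_rot":[0,0,0]},{"slide":[0,0,0],"delta_rot":[0,0,0]},{"slide":[0,0,0],"delta_rot":[0,0,0]},{"slide":[0,0,0],"delta_rot":[0,0,0]}]}}

```text
time_s: 11.07
ee_pos: [0.6695, 0.0069, 0.1873]
tool_rot: [[0.028, 1.0, -0.001], [1.0, -0.028, 0.0], [0.0, -0.001, -1.0]]
contact_force: [-3.4, -1.2, 0.7]
width: 0.0081
gripper_force: 41.3
```

{"fn": "step_arm", "kwargs": {"motion": [{"slide":[0,0,0],"delta_rot":[0,0,0]},{"slide":[0,0,0],"delta_rot":[0,0,0]},{"slide":[0,0,0],"delta_rot":[0,0,0]},{"slide":[0,0,0],"delta_rot":[0,0,0]},{"slide":[0,0,0],"delta_rot":[0,0,0]},{"slide":[0,0,0],"delta_rot":[0,0,0]},{"slide":[0,0,0],"delta_rot":[0,0,0]},{"slide":[0,0,0],"delta_rot":[0,0,0]}]}}

```text
time_s: 11.73
ee_pos: [0.6696, 0.0069, 0.1873]
tool_rot: [[0.028, 1.0, -0.001], [1.0, -0.028, 0.0], [0.0, -0.001, -1.0]]
contact_force: [-3.5, -1.6, -2.0]
width: 0.008
gripper_force: 41.0
```

{"fn": "step_arm", "kwargs": {"motion": [{"slide":[0,-0.05,0],"delta_rot":[0,0,0]},{"slide":[0,0,0],"delta_rot":[0,0,0]},{"slide":[0,0,0],"delta_rot":[0,0,0]}]}}

```text
time_s: 11.98
ee_pos: [0.6685, 0.0069, 0.1876]
tool_rot: [[0.028, 1.0, 0.0], [1.0, -0.028, 0.0], [0.0, 0.0, -1.0]]
contact_force: [-2.7, -1.5, -3.9]
width: 0.0084
gripper_force: 40.9
```

{"fn": "step_arm", "kwargs": {"motion": [{"slide":[0,0,0],"delta_rot":[0,0,0]},{"slide":[0,0,0],"delta_rot":[0,0,0]},{"slide":[0,0,0],"delta_rot":[0,0,0]},{"slide":[0,0,0],"delta_rot":[0,0,0]},{"slide":[0,0,0],"delta_rot":[0,0,0]},{"slide":[0,0,0],"delta_rot":[0,0,0]}], "jaw": 0.4}}

```text
time_s: 12.48
ee_pos: [0.6687, 0.0069, 0.188]
tool_rot: [[0.028, 1.0, 0.001], [1.0, -0.028, 0.0], [0.0, 0.001, -1.0]]
contact_force: [0.6, 0.9, 0.7]
width: 0.0344
gripper_force: 0.0
```

{"fn": "step_arm", "kwargs": {"motion": [{"slide":[0,0,-0.3],"delta_rot":[0,0,0]},{"slide":[0,0,-0.5],"delta_rot":[0,0,0]},{"slide":[0,0,-0.6],"delta_rot":[0,0,0]},{"slide":[0,0,-0.6],"delta_rot":[0,0,0]},{"slide":[0,0,-0.4],"delta_rot":[0,0,0]},{"slide":[0,0,0],"delta_rot":[0,0,0]}]}}

```text
time_s: 12.98
ee_pos: [0.6698, 0.0067, 0.2638]
tool_rot: [[0.028, 1.0, 0.006], [1.0, -0.028, -0.001], [-0.0, 0.006, -1.0]]
contact_force: [-0.5, 0.1, -0.1]
width: 0.0338
gripper_force: 0.0
```

Run:
```python
from h import *
import cv2
s=read_state();print(s['ee_pos'],s['contact_force'])
c=cams.camera("side")["pixels"][100:250,250:450]
cv2.imwrite("pics/r1.png",cv2.resize(c,(800,600),interpolation=cv2.INTER_CUBIC))
```

```text
[0.66981505 0.00670624 0.26379232] [-0.47488944  0.05177768 -0.12964865]
```

View pics/r1.png

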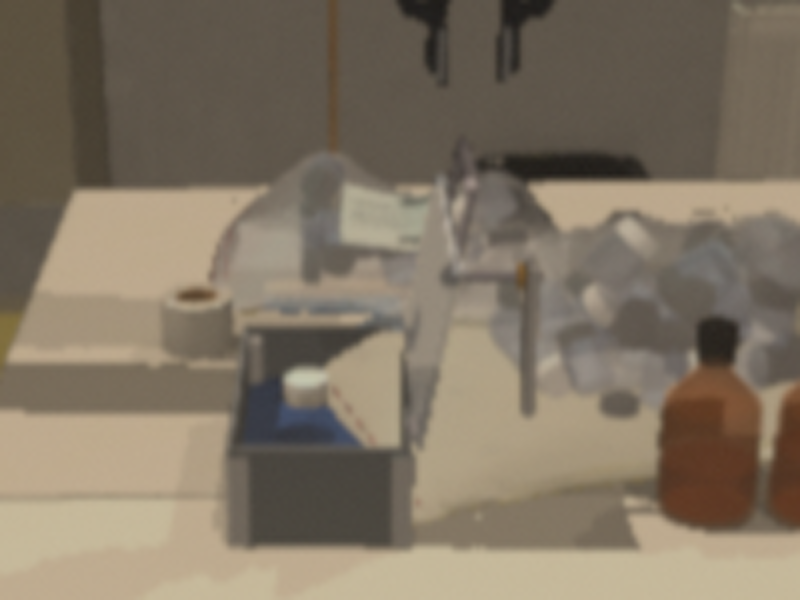

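The lid leans on the stop screw, with the tip contact near (448,272), and the gripper is clear above it. Next I'll work out the true tip height and the pot position.

Run:
```python
from h import *
s=read_state();c=cams.camera("side")
for z in(.264,.28,.295,.31): print(z,np.round(proj(c,[.67,.0067,z]),1))
print("barexp",np.round(proj(c,[.628+.165*.2+.0078,.0067-.055,.075+.165*.98-.0016]),1), 'case',np.round(proj(c,[.5017,-.0985,0]),1))
for z in (0,.058): print("pot",z,np.round(proj(c,[.4166,-.327,z]),1))
print(s['joints'].round(3))
R=down(np.pi/2-.027)
plan(s['ee_pos'],s['tool_rot'],[([.417,-.327,.2],R)],turn=3.6)
```

```text
0.264 [368.2 131.4]
0.28 [368.4 125.5]
0.295 [368.6 120. ]
0.31 [368.8 114.4]
barexp [369.5 147.9] case [307.  237.2]
pot 0 [265.1 288.3]
pot 0.058 [263.3 266.3]
[-0.11   0.508  0.483  1.542  0.     1.489]
[{"slide": [-0.44, -0.31, 0.08], "delta_rot": [0.0, 0.0, -0.87]}, {"slide": [-0.42, -0.34, 0.08], "delta_rot": [0.0, 0.0, -0.87]}, {"slide": [-0.4, -0.36, 0.08], "delta_rot": [0.0, 0.0, -0.87]}, {"slide": [-0.37, -0.39, 0.08], "delta_rot": [0.0, 0.0, -0.87]}, {"slide": [-0.35, -0.41, 0.08], "delta_rot": [0.0, 0.0, -0.87]}, {"slide": [-0.32, -0.43, 0.08], "delta_rot": [0.0, 0.0, -0.87]}, {"slide": [-0.3, -0.45, 0.08], "delta_rot": [0.0, 0.0, -0.87]}, {"slide": [-0.27, -0.46, 0.08], "delta_rot": [0.0, 0.0, -0.87]}]
[{"slide": [-0.24, -0.48, 0.08], "delta_rot": [0.0, 0.0, -0.87]}, {"slide": [-0.21, -0.49, 0.08], "delta_rot": [0.0, 0.0, -0.87]}, {"slide": [-0.18, -0.51, 0.08], "delta_rot": [0.0, 0.0, -0.87]}, {"slide": [-0.15, -0.51, 0.08], "delta_rot": [0.0, 0.0, -0.87]}, {"slide": [-0.12, -0.52, 0.08], "delta_rot": [0.0, 0.0, -0.87]}, {"slide": [-0.09, -0.53, 0.08], "delta_rot": [0.0, 0.0, -0.87]}, {"slide": [-0.05, -0.53, 0.08], "delta_rot": [0.0, 0.0, -0.87]}, {"slide": [-0.02, -0.54, 0.08], "delta_rot": [0.0, 0.0, -0.87]}]
[{"slide": [0.01, -0.54, 0.08], "delta_rot": [0.0, 0.0, -0.87]}, {"slide": [0.04, -0.53, 0.07], "delta_rot": [0.0, 0.0, -0.87]}, {"slide": [0.08, -0.53, 0.08], "delta_rot": [0.0, 0.0, -0.87]}, {"slide": [0.11, -0.53, 0.07], "delta_rot": [0.0, 0.0, -0.87]}, {"slide": [0.14, -0.52, 0.08], "delta_rot": [0.0, 0.0, -0.87]}, {"slide": [0.17, -0.51, 0.07], "delta_rot": [0.0, 0.0, -0.87]}, {"slide": [0.2, -0.49, 0.08], "delta_rot": [0.0, 0.0, -0.87]}, {"slide": [0.23, -0.48, 0.07], "delta_rot": [0.0, 0.0, -0.87]}]
[{"slide": [0.27, -0.47, 0.08], "delta_rot": [0.0, 0.0, -0.87]}, {"slide": [0.29, -0.45, 0.07], "delta_rot": [0.0, 0.0, -0.87]}]
```

{"fn": "step_arm", "kwargs": {"motion": [{"slide":[-0.44,-0.31,0.0],"delta_rot":[0,0,-0.87]},{"slide":[-0.42,-0.34,0.0],"delta_rot":[0,0,-0.87]},{"slide":[-0.4,-0.36,0.08],"delta_rot":[0,0,-0.87]},{"slide":[-0.37,-0.39,0.08],"delta_rot":[0,0,-0.87]},{"slide":[-0.35,-0.41,0.08],"delta_rot":[0,0,-0.87]},{"slide":[-0.32,-0.43,0.08],"delta_rot":[0,0,-0.87]},{"slide":[-0.3,-0.45,0.08],"delta_rot":[0,0,-0.87]},{"slide":[-0.27,-0.46,0.08],"delta_rot":[0,0,-0.87]}]}}

```text
time_s: 13.75
ee_pos: [0.5892, -0.0965, 0.2437]
tool_rot: [[-0.445, 0.896, -0.002], [0.896, 0.445, 0.001], [0.002, -0.002, -1.0]]
contact_force: [0.4, -1.4, 0.2]
width: 0.0341
gripper_force: 0.0
```

{"fn": "step_arm", "kwargs": {"motion": [{"slide":[-0.24,-0.48,0.08],"delta_rot":[0,0,-0.87]},{"slide":[-0.21,-0.49,0.08],"delta_rot":[0,0,-0.87]},{"slide":[-0.18,-0.51,0.08],"delta_rot":[0,0,-0.87]},{"slide":[-0.15,-0.51,0.08],"delta_rot":[0,0,-0.87]},{"slide":[-0.12,-0.52,0.08],"delta_rot":[0,0,-0.87]},{"slide":[-0.09,-0.53,0.08],"delta_rot":[0,0,-0.87]},{"slide":[-0.05,-0.53,0.08],"delta_rot":[0,0,-0.87]},{"slide":[-0.02,-0.54,0.08],"delta_rot":[0,0,-0.87]}], "jaw": 0.75}}

```text
time_s: 14.42
ee_pos: [0.5117, -0.1988, 0.2246]
tool_rot: [[-0.812, 0.584, -0.002], [0.584, 0.812, 0.001], [0.002, -0.0, -1.0]]
contact_force: [-0.4, 0.1, -0.4]
width: 0.0641
gripper_force: 0.0
```

{"fn": "step_arm", "kwargs": {"motion": [{"slide":[0.01,-0.54,0.08],"delta_rot":[0,0,-0.87]},{"slide":[0.04,-0.53,0.07],"delta_rot":[0,0,-0.87]},{"slide":[0.08,-0.53,0.08],"delta_rot":[0,0,-0.87]},{"slide":[0.11,-0.53,0.07],"delta_rot":[0,0,-0.87]},{"slide":[0.14,-0.52,0.08],"delta_rot":[0,0,-0.87]},{"slide":[0.17,-0.51,0.07],"delta_rot":[0,0,-0.87]},{"slide":[0.2,-0.49,0.08],"delta_rot":[0,0,-0.87]},{"slide":[0.23,-0.48,0.07],"delta_rot":[0,0,-0.87]}]}}

```text
time_s: 15.08
ee_pos: [0.4342, -0.3012, 0.2066]
tool_rot: [[-0.991, 0.137, -0.002], [0.137, 0.991, 0.002], [0.002, 0.001, -1.0]]
contact_force: [-0.5, -0.3, 0.3]
width: 0.0639
gripper_force: 0.0
```

{"fn": "step_arm", "kwargs": {"motion": [{"slide":[0.27,-0.47,0.08],"delta_rot":[0,0,-0.87]},{"slide":[0.29,-0.45,0.07],"delta_rot":[0,0,-0.87]},{"slide":[0,0,0],"delta_rot":[0,0,0]},{"slide":[0,0,0],"delta_rot":[0,0,0]}]}}

```text
time_s: 15.42
ee_pos: [0.4148, -0.3266, 0.2024]
tool_rot: [[-1.0, 0.022, -0.001], [0.022, 1.0, 0.002], [0.001, 0.002, -1.0]]
contact_force: [-0.4, -0.3, -0.6]
width: 0.064
gripper_force: 0.0
```

Run:
```python
from h import *
s=read_state();print(s['joints'].round(3))
p=s['ee_pos'];R=s['tool_rot'];w=(Ro.from_matrix(R).inv()*Ro.from_matrix(down(np.pi/2-.027))).as_rotvec(degrees=True)
print(p,(R.T@(np.array([.4166,-.327,.08])-p)/.03).round(2),(w/4).round(2))
```

```text
[-0.819  0.224 -0.073  1.276  0.    -0.797]
[ 0.41475861 -0.32658868  0.20240417] [-0.07 -0.02  4.08] [ 0.03 -0.02  0.07]
```

{"fn": "step_arm", "kwargs": {"motion": [{"slide":[-0.07,-0.02,0.6],"delta_rot":[0,0,0.07]},{"slide":[0,0,0.9],"delta_rot":[0,0,0]},{"slide":[0,0,0.9],"delta_rot":[0,0,0]},{"slide":[0,0,0.9],"delta_rot":[0,0,0]},{"slide":[0,0,0.7],"delta_rot":[0,0,0]},{"slide":[0,0,0],"delta_rot":[0,0,0]},{"slide":[0,0,0],"delta_rot":[0,0,0]}]}}

```text
time_s: 16.0
ee_pos: [0.4173, -0.3258, 0.0826]
tool_rot: [[-1.0, 0.024, -0.002], [0.024, 1.0, 0.003], [0.002, 0.003, -1.0]]
contact_force: [0.5, 0.6, 0.8]
width: 0.0638
gripper_force: 0.0
```

Run:
```python
from h import *
import cv2
s=read_state();print(s['ee_pos'])
c=cams.camera("side")["pixels"][200:300,215:315]
w=cams.camera("wrist")["pixels"]
o=np.zeros((400,800,3),np.uint8);o[:,:400]=cv2.resize(c,(400,400),interpolation=cv2.INTER_CUBIC);o[:,400:]=w[:,120:520]
cv2.imwrite("pics/p1.png",o)
```

```text
[ 0.4172689  -0.32579146  0.08262399]
```

View pics/p1.png

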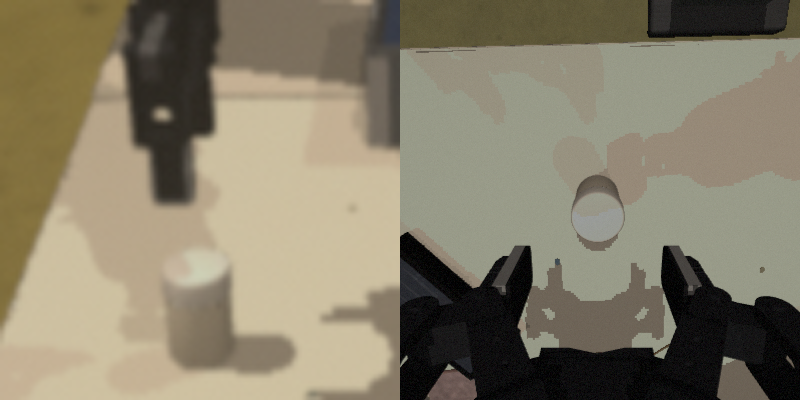

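Run:
```python
from h import *
c=cams.camera("side");w=cams.camera("wrist");s=read_state();p=s['ee_pos']
print(w['xyz'],w['orientation'].round(3),w['cx'],w['cy'],w['fov_y'])
for z in(.083,.1,.11,.12): print(z,np.round(proj(c,[p[0],p[1]-.037,z]),1),'wrist tip',[np.round(proj(w,[p[0],p[1]+d,z]),1) for d in(-.032,.032)])
print('pot top side',np.round(proj(c,[.4166,-.327,.058]),1),'wrist',np.round(proj(w,[.4166,-.327,.058]),1),'wrist cap obs->',at(w,597-400+120,218,.058))
```

```text
[ 0.34462619 -0.32538663  0.25587229] [[ 0.024 -0.956 -0.293]
 [ 1.     0.022  0.008]
 [-0.001 -0.293  0.956]] 316.3815270670987 198.3787230114551 65.84298730185482
0.083 [261.2 266.3] wrist tip [array([262.1, 233.1]), array([367.7, 230.8])]
0.1 [260.6 259.3] wrist tip [array([256.9, 245.4]), array([372.6, 243. ])]
0.11 [260.2 255.1] wrist tip [array([253.3, 253.8]), array([375.9, 251.2])]
0.12 [259.9 250.9] wrist tip [array([249.3, 263.3]), array([379.6, 260.6])]
pot top side [263.3 266.3] wrist [316.9 214.2] wrist cap obs-> [ 0.41935289 -0.32697852  0.058     ]
```

The side crop shows the fingertips at (173,203) and the pot axis at (197,270), so the fingers stand about 4 mm short in x. I'll correct that while descending.

{"fn": "step_arm", "kwargs": {"motion": [{"slide":[-0.13,-0.03,0.1],"delta_rot":[0,0,0]},{"slide":[0,0,0.5],"delta_rot":[0,0,0]},{"slide":[0,0,0.6],"delta_rot":[0,0,0]},{"slide":[0,0,0.6],"delta_rot":[0,0,0]},{"slide":[0,0,0.5],"delta_rot":[0,0,0]},{"slide":[0,0,0.33],"delta_rot":[0,0,0]},{"slide":[0,0,0],"delta_rot":[0,0,0]},{"slide":[0,0,0],"delta_rot":[0,0,0]}]}}

```text
time_s: 16.87
ee_pos: [0.4217, -0.3285, 0.0048]
tool_rot: [[-1.0, 0.024, -0.0], [0.024, 1.0, 0.0], [0.0, 0.0, -1.0]]
contact_force: [0.6, -0.8, -0.6]
width: 0.0646
gripper_force: 0.0
```

{"fn": "step_arm", "kwargs": {"motion": [{"slide":[0,0,0],"delta_rot":[0,0,0]},{"slide":[0,0,0],"delta_rot":[0,0,0]},{"slide":[0,0,0],"delta_rot":[0,0,0]},{"slide":[0,0,0],"delta_rot":[0,0,0]},{"slide":[0,0,0],"delta_rot":[0,0,0]},{"slide":[0,0,0],"delta_rot":[0,0,0]},{"slide":[0,0,0],"delta_rot":[0,0,0]}], "jaw": 0.1, "newtons": 25}}

```text
time_s: 17.45
ee_pos: [0.4224, -0.3291, 0.0058]
tool_rot: [[-1.0, 0.024, 0.002], [0.024, 1.0, -0.001], [-0.002, -0.001, -1.0]]
contact_force: [-0.6, 0.5, 5.8]
width: 0.0362
gripper_force: 24.9
```

Run:
```python
from h import *
s=read_state();R=s['tool_rot']
plan(s['ee_pos'],R,[([.4224,-.3291,.126],R),([.559,.010,.126],down(np.pi/2-.027))])
```

```text
[{"slide": [-0.0, -0.0, -0.8], "delta_rot": [0.0, 0.0, 0.0]}, {"slide": [-0.0, -0.0, -0.8], "delta_rot": [0.0, 0.0, 0.0]}, {"slide": [-0.0, -0.0, -0.8], "delta_rot": [0.0, 0.0, 0.0]}, {"slide": [-0.0, -0.0, -0.8], "delta_rot": [0.0, 0.0, 0.0]}, {"slide": [-0.01, -0.0, -0.81], "delta_rot": [0.0, 0.0, 0.0]}, {"slide": [-0.31, 0.81, -0.0], "delta_rot": [-0.0, 0.0, 0.0]}, {"slide": [-0.31, 0.82, -0.0], "delta_rot": [-0.0, 0.0, 0.0]}, {"slide": [-0.3, 0.81, -0.0], "delta_rot": [-0.0, 0.0, 0.0]}]
[{"slide": [-0.31, 0.82, -0.0], "delta_rot": [-0.0, 0.0, 0.0]}, {"slide": [-0.3, 0.81, -0.0], "delta_rot": [-0.0, 0.0, 0.0]}, {"slide": [-0.31, 0.82, -0.0], "delta_rot": [-0.0, 0.0, 0.0]}, {"slide": [-0.3, 0.81, -0.0], "delta_rot": [-0.0, 0.0, 0.0]}, {"slide": [-0.31, 0.82, -0.0], "delta_rot": [-0.0, 0.0, 0.0]}, {"slide": [-0.3, 0.81, -0.0], "delta_rot": [-0.0, 0.0, 0.0]}, {"slide": [-0.31, 0.82, -0.0], "delta_rot": [-0.0, 0.0, 0.0]}, {"slide": [-0.3, 0.81, -0.0], "delta_rot": [-0.0, 0.0, 0.0]}]
[{"slide": [-0.31, 0.82, -0.0], "delta_rot": [-0.0, 0.0, 0.0]}, {"slide": [-0.3, 0.81, -0.0], "delta_rot": [-0.0, 0.0, 0.0]}, {"slide": [-0.31, 0.82, -0.0], "delta_rot": [-0.0, 0.0, 0.0]}]
```

{"fn": "step_arm", "kwargs": {"motion": [{"slide":[0,0,-0.5],"delta_rot":[0,0,0]},{"slide":[0,0,-0.8],"delta_rot":[0,0,0]},{"slide":[0,0,-0.8],"delta_rot":[0,0,0]},{"slide":[0,0,-0.8],"delta_rot":[0,0,0]},{"slide":[0,0,-0.81],"delta_rot":[0,0,0]},{"slide":[0,0,-0.3],"delta_rot":[0,0,0]},{"slide":[-0.15,0.4,0],"delta_rot":[0,0,0]},{"slide":[-0.3,0.81,0],"delta_rot":[0,0,0]}]}}

```text
time_s: 18.12
ee_pos: [0.4361, -0.294, 0.1248]
tool_rot: [[-1.0, 0.028, 0.001], [0.028, 1.0, -0.002], [-0.001, -0.002, -1.0]]
contact_force: [0.1, 1.2, -0.3]
width: 0.0356
gripper_force: 25.4
```

{"fn": "step_arm", "kwargs": {"motion": [{"slide":[-0.31,0.82,0],"delta_rot":[0,0,0]},{"slide":[-0.3,0.81,0],"delta_rot":[0,0,0]},{"slide":[-0.31,0.82,0],"delta_rot":[0,0,0]},{"slide":[-0.3,0.81,0],"delta_rot":[0,0,0]},{"slide":[-0.31,0.82,0],"delta_rot":[0,0,0]},{"slide":[-0.3,0.81,0],"delta_rot":[0,0,0]},{"slide":[-0.31,0.82,0],"delta_rot":[0,0,0]},{"slide":[-0.3,0.81,0],"delta_rot":[0,0,0]}]}}

```text
time_s: 18.78
ee_pos: [0.5131, -0.0964, 0.1232]
tool_rot: [[-1.0, 0.024, -0.002], [0.024, 1.0, 0.001], [0.002, 0.001, -1.0]]
contact_force: [0.2, -0.3, -0.2]
width: 0.0354
gripper_force: 25.4
```

{"fn": "step_arm", "kwargs": {"motion": [{"slide":[-0.31,0.82,0],"delta_rot":[0,0,0]},{"slide":[-0.3,0.81,0],"delta_rot":[0,0,0]},{"slide":[-0.31,0.82,0],"delta_rot":[0,0,0]},{"slide":[-0.31,0.82,0],"delta_rot":[0,0,0]},{"slide":[-0.15,0.41,0],"delta_rot":[0,0,0]},{"slide":[0,0,0],"delta_rot":[0,0,0]},{"slide":[0,0,0],"delta_rot":[0,0,0]},{"slide":[0,0,0],"delta_rot":[0,0,0]}]}}

```text
time_s: 19.45
ee_pos: [0.5571, 0.0102, 0.1242]
tool_rot: [[-1.0, 0.025, -0.002], [0.025, 1.0, -0.0], [0.002, -0.0, -1.0]]
contact_force: [1.0, -0.7, -0.3]
width: 0.0357
gripper_force: 25.4
```

Run:
```python
from h import *
import cv2
s=read_state();p=s['ee_pos'];print(p,s['width'],s['contact_force'])
C=cams.camera("side");w=cams.camera("wrist");T=cams.camera("top")
b=.1202+p[2]-.126
print("pot base side",np.round(proj(C,[.5539,.0107,b]),1),"top side",np.round(proj(C,[.5539,.0107,b+.058]),1))
print("wrist: well rim centre",np.round(proj(w,[.5539,.0107,.032]),1),"cap",np.round(proj(w,[.5539,.0107,b+.058]),1))
o=np.zeros((400,800,3),np.uint8);o[:,:400]=cv2.resize(C["pixels"][130:230,290:390],(400,400),interpolation=cv2.INTER_CUBIC);o[:,400:]=w["pixels"][:,120:520]
cv2.imwrite("pics/q1.png",o)
```

```text
[0.55710612 0.01023206 0.12415488] 0.03567644480494998 [ 0.9962676  -0.66997848 -0.30564985]
pot base side [325.5 181.6] top side [325.3 162.3]
wrist: well rim centre [316.3 188.2] cap [316.4 274. ]
```

View pics/q1.png

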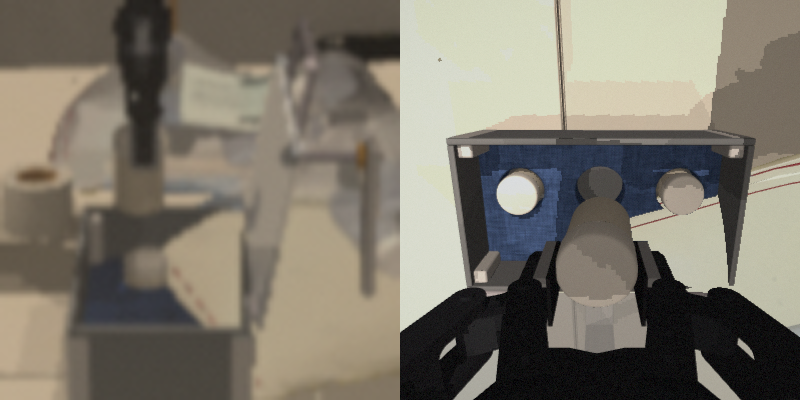

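The wrist view shows the pot centred on the well column: cap at 597, well at 600. The side view puts the pot axis about 1 px short in x. I'll correct by about +2.5 mm in x and +1 mm in y, then lower.

{"fn": "step_arm", "kwargs": {"motion": [{"slide":[-0.08,0.03,0.2],"delta_rot":[0,0,0]},{"slide":[0,0,0.5],"delta_rot":[0,0,0]},{"slide":[0,0,0.6],"delta_rot":[0,0,0]},{"slide":[0,0,0.6],"delta_rot":[0,0,0]},{"slide":[0,0,0.5],"delta_rot":[0,0,0]},{"slide":[0,0,0.2],"delta_rot":[0,0,0]},{"slide":[0,0,0],"delta_rot":[0,0,0]},{"slide":[0,0,0],"delta_rot":[0,0,0]}]}}

```text
time_s: 20.27
ee_pos: [0.5604, 0.0111, 0.047]
tool_rot: [[-1.0, 0.025, -0.0], [0.025, 1.0, 0.0], [0.0, 0.0, -1.0]]
contact_force: [0.3, 0.7, -0.6]
width: 0.0358
gripper_force: 25.4
```

{"fn": "step_arm", "kwargs": {"motion": [{"slide":[0,0,0.1],"delta_rot":[0,0,0]},{"slide":[0,0,0.1],"delta_rot":[0,0,0]},{"slide":[0,0,0.1],"delta_rot":[0,0,0]},{"slide":[0,0,0],"delta_rot":[0,0,0]}]}}

```text
time_s: 20.6
ee_pos: [0.5603, 0.0115, 0.0378]
tool_rot: [[-1.0, 0.024, -0.0], [0.024, 1.0, 0.0], [0.0, 0.0, -1.0]]
contact_force: [-0.7, 0.2, -0.6]
width: 0.0362
gripper_force: 25.4
```

{"fn": "step_arm", "kwargs": {"motion": [{"slide":[0,0,0.1],"delta_rot":[0,0,0]},{"slide":[0,0,0.1],"delta_rot":[0,0,0]},{"slide":[0,0,0.1],"delta_rot":[0,0,0]},{"slide":[0,0,0],"delta_rot":[0,0,0]}]}}

```text
time_s: 20.93
ee_pos: [0.5599, 0.0115, 0.0282]
tool_rot: [[-1.0, 0.024, -0.001], [0.024, 1.0, 0.0], [0.001, 0.0, -1.0]]
contact_force: [0.0, 0.6, -1.5]
width: 0.0358
gripper_force: 25.4
```

It's entering the well with no contact force.

{"fn": "step_arm", "kwargs": {"motion": [{"slide":[0,0,0.1],"delta_rot":[0,0,0]},{"slide":[0,0,0.1],"delta_rot":[0,0,0]},{"slide":[0,0,0.1],"delta_rot":[0,0,0]},{"slide":[0,0,0.1],"delta_rot":[0,0,0]},{"slide":[0,0,0],"delta_rot":[0,0,0]}]}}

```text
time_s: 21.35
ee_pos: [0.5598, 0.0115, 0.0162]
tool_rot: [[-1.0, 0.024, -0.001], [0.024, 1.0, 0.0], [0.001, 0.0, -1.0]]
contact_force: [-0.5, -0.3, 0.0]
width: 0.036
gripper_force: 25.4
```

{"fn": "step_arm", "kwargs": {"motion": [{"slide":[0,0,0.07],"delta_rot":[0,0,0]},{"slide":[0,0,0.06],"delta_rot":[0,0,0]},{"slide":[0,0,0.05],"delta_rot":[0,0,0]},{"slide":[0,0,0],"delta_rot":[0,0,0]}]}}

```text
time_s: 21.68
ee_pos: [0.5602, 0.0115, 0.0113]
tool_rot: [[-1.0, 0.024, -0.0], [0.024, 1.0, 0.0], [0.0, 0.0, -1.0]]
contact_force: [0.1, 0.3, -0.4]
width: 0.036
gripper_force: 25.4
```

{"fn": "step_arm", "kwargs": {"motion": [{"slide":[0,0,0.04],"delta_rot":[0,0,0]},{"slide":[0,0,0.04],"delta_rot":[0,0,0]},{"slide":[0,0,0],"delta_rot":[0,0,0]}]}}

```text
time_s: 21.93
ee_pos: [0.5616, 0.0116, 0.0108]
tool_rot: [[-1.0, 0.024, 0.003], [0.024, 1.0, 0.0], [-0.003, 0.0, -1.0]]
contact_force: [-1.8, 1.5, 8.6]
width: 0.0362
gripper_force: 25.7
```

The pot is seated on the floor at the expected height. Now I'll release it and withdraw.

{"fn": "step_arm", "kwargs": {"motion": [{"slide":[0,0,-0.03],"delta_rot":[0,0,0]},{"slide":[0,0,0],"delta_rot":[0,0,0]},{"slide":[0,0,0],"delta_rot":[0,0,0]},{"slide":[0,0,0],"delta_rot":[0,0,0]},{"slide":[0,0,0],"delta_rot":[0,0,0]},{"slide":[0,0,0],"delta_rot":[0,0,0]}], "jaw": 0.6}}

```text
time_s: 22.43
ee_pos: [0.5602, 0.0114, 0.0099]
tool_rot: [[-1.0, 0.024, -0.0], [0.024, 1.0, 0.0], [0.0, 0.0, -1.0]]
contact_force: [0.0, -0.6, 0.4]
width: 0.0511
gripper_force: 0.0
```

{"fn": "step_arm", "kwargs": {"motion": [{"slide":[0,0,-0.3],"delta_rot":[0,0,0]},{"slide":[0,0,-0.5],"delta_rot":[0,0,0]},{"slide":[0,0,-0.7],"delta_rot":[0,0,0]},{"slide":[0,0,-0.7],"delta_rot":[0,0,0]},{"slide":[0,0,-0.7],"delta_rot":[0,0,0]},{"slide":[0,0,-0.7],"delta_rot":[0,0,0]},{"slide":[0.5,0,-0.5],"delta_rot":[0,0,0]},{"slide":[0.8,0,0],"delta_rot":[0,0,0]}]}}

```text
time_s: 23.1
ee_pos: [0.5254, 0.0118, 0.1373]
tool_rot: [[-1.0, 0.024, 0.008], [0.024, 1.0, -0.001], [-0.008, -0.001, -1.0]]
contact_force: [0.0, -0.9, 1.1]
width: 0.0507
gripper_force: 0.0
```

{"fn": "step_arm", "kwargs": {"motion": [{"slide":[0.8,0,0],"delta_rot":[0,0,0]},{"slide":[0.8,0,0],"delta_rot":[0,0,0]},{"slide":[0.6,0,0],"delta_rot":[0,0,0]},{"slide":[0,0,0],"delta_rot":[0,0,0]},{"slide":[0,0,0],"delta_rot":[0,0,0]}]}}

```text
time_s: 23.52
ee_pos: [0.4553, 0.014, 0.134]
tool_rot: [[-1.0, 0.024, 0.002], [0.024, 1.0, -0.0], [-0.002, -0.0, -1.0]]
contact_force: [0.2, 0.3, 0.1]
width: 0.0511
gripper_force: 0.0
```

Run:
```python
from h import *
import cv2
s=read_state();print(s['time_s'],s['ee_pos'],s['contact_force'])
C=cams.camera("side")["pixels"];T=cams.camera("top")
print(np.round(proj(T,[.5539,.0107,.063]),1))
o=np.hstack([cv2.resize(C[110:240,280:410],(400,400),interpolation=cv2.INTER_CUBIC),cv2.resize(T["pixels"][110:230,240:360],(400,400),interpolation=cv2.INTER_CUBIC)])
cv2.imwrite("pics/end.png",o)
```

```text
23.5167 [0.45530838 0.01403797 0.13397267] [0.19893548 0.26315787 0.06773476]
[304.9 185.8]
```

View pics/end.png

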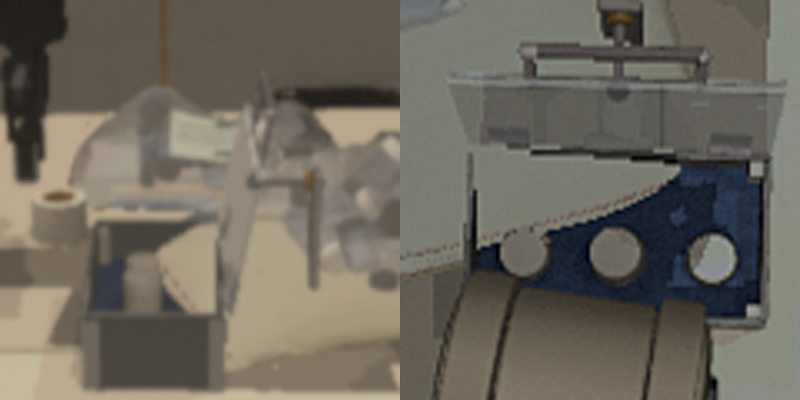

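The pot's cap is at (616,252) in the top crop, in line with the fixed pots at (524,253) and (712,258), so it stands upright in the middle well. The lid rests on the stop and the gripper is clear.

```bash
python3 -c "
from bench import hand_in
print(hand_in())"
```

```text
the job is handed in; nothing more can be done
None
```

I handed the job in at about 24 s: the lid rests open on the stop screw after being pressed home at an estimated 8 N, the white pot stands in the middle well, and the tape was not touched. At first contact with the stop the press briefly reached an estimated 16 N, close to the 18 N limit. The hand-in returned no verdict.

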